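# Zero and lock a contour gauge

### The arm

A 6-joint arm with a two-finger parallel gripper is mounted at the origin on a cart in front of the work surface, level with it; the furniture and walls round the work are solid. World frame = base frame: x ahead of the robot, y to its left, z up, the work surface at z = 0. Lengths are in mm, angles in rad, forces in N, time in s.
With the tool pointing down it reaches from about 350 to 975 mm from the base axis. Payload 7.1 kg.
Tool frame: the origin (TCP) lies midway between the tips of the shut fingers; the grasp point (between the pads) lies 19 mm behind it (ctrl.grip_depth is the distance from the TCP to the grasp point, in mm); z points along the fingers, y is the line along which they close (so a half turn about z gives the same grasp; the last joint's range is limited). The gripper opens to 88 mm and grips with 3 to 60 N. Pads are 20 mm wide; open, the fingers measure 115 mm over their backs; the gripper's body (75 mm by 178 mm) begins 61 mm behind the grasp point.
Start: joints at [1.294, 0.423, 1.63, -0, 1.089, -0.019], TCP at [159.315, 604.337, 187.275] pointing down, gripper open.
Joint ranges: [-3, 3], [-0.9, 2.11], [0.09, 2.58], [-1.31, 4.45], [0.11, 2.69], [-2.54, 2.54]. Speed limits (rad/s): [2.39, 2.39, 3.01, 3.14, 3.14, 3.14].

### API

Orientations are given as a rotation vector (axis times angle).
In Python, from workcell import get_obs, vision, ctrl gives the robot as it stands.
- The arm moves only by the tool step_arm, never from a script. Its argument "plan" is a list of rows, each a list of 7 numbers: the opening, from -1 (shut) to 1 (fully open), then the shift along the tool's x, y, z as a fraction of full scale, then the turn, a rotation vector about the tool's x, y, z as a fraction of full scale. In form: [[fingers, dx, dy, dz, wx, wy, wz], ...]. A call has 1 to 20 rows; each row shifts and turns the commanded pose from where the row before left it, along the tool's axes as they then stand; what a row does not reach is not made up. Full scale, the value 1, is 50 mm for a shift and 0.12 rad for a turn. A row lasts 1/8 s, in which the tool goes at most 62.5 mm and 10.7 degrees, less where a joint would pass 70% of its speed; a pose out of reach is approached as far as the arm can. A call with a number of a shift or a turn outside -1 to 1 is refused whole. A call with a gripper value outside its range is refused whole. The fingers move at their own pace and stop on an object; the grip force is fixed at half the most. Time passes only in rows, so rows that do not move let the fingers close. It gives the time, the measured TCP pose, the force, the opening and the grip force at its end, in the units of the state.
- get_obs(): the state, without advancing time (a new reading comes with each control period).
- vision.get_image(name): name is "side" or "top" or "wrist"; returns a dict with "pixels" (384x512x3 uint8, red, green, blue), "depth" (384x512 float32, mm along the optical axis (not along the pixel's ray), 0 where there is no reading), "fx", "fy", "cx", "cy" (pixels), "T" (4x4, takes a point from camera to world coordinates); the wrist camera has in their place "T_tool_cam" (4x4, takes a point from camera to tool coordinates, whose origin is the TCP and whose axes are the flange's). Camera axes: x right, y down, z forward; pixel columns grow to the right and rows downward; lengths in mm; the calibration is good to about 2 mm. A picture is of the moment at which its call begins: read the wrist's pose just before it.
- ctrl.close_job(): hands the job in; it is judged then, once.
The state is a dict: "t": time; "qpos": joint angles; "qvel": joint speeds; "joint_torque": joint torques, N m; "ee_pos": TCP position; "orientation": TCP orientation; "ft_force": force on the tool from outside, world axes, zero at the start; "moment": the same for the moment, N m; "width": finger opening in mm; "grasp_force": force on a finger pad.
Only numpy, scipy, OpenCV 4.12 (cv2) and the standard library are available. Lean on these libraries where they do the work, as an engineer would, in place of code of your own. Each camera call takes 0.05 s, during which the arm holds its last target. There are 200 camera calls.

### The job

The contour gauge still stands in its last profile: with the fingertips run gently along the row of black leaves and press them back until every nose is level with the two fixed brass guards, not pushed in past them. Then push the red lock lever round until it lies along the row over the body. Pick nothing up, do not shove the gauge about on the bench, and leave everything else alone.

Things in the scene. Friction and masses are not known exactly. Their poses are not given: they have to be found in the camera images.
- gauge: Contour gauge lying loose on the bench on rubber feet, 1.1 kg (slides if pushed with over about 6 N): aluminium body 40 x 129 x 22 mm, blue end blocks, 14 black leaves sliding through it. Origin: under the body's middle, on the bench; x to the back of the gauge (away from the robot at yaw 0; yaw within 0.3), y along the row to the left. Noses level with the guards lie at x = -50 mm.
- guard_left (a point): Middle of the nose of the left fixed brass guard (7.5 mm wide, 5 to 15 mm above the bench), at gauge x = -50, y = +53.5, z = 10 mm. The line between both guards' noses is where every leaf's nose belongs.
- guard_right (a point): Middle of the nose of the right fixed brass guard, at gauge x = -50, y = -53.5, z = 10 mm.
- lock (a joint): Red lock lever on the right blue block, rad: 0 open, pointing to the back of the gauge (+x); 1.57 locked, folded along the row over the body (towards +y). Turns about the vertical, stays where left, moves under about 1 N at its tip. It reaches 56 mm from its pivot, 10 mm wide, its bar 24 to 32 mm above the bench; the body below it ends at 22 mm.
- lock_pivot (a point): On the hinge axis of the lock lever, at gauge x = 0, y = -57.5 mm, 28 mm above the bench.
- plaster_dome: Loose plaster dome, 44 x 43 x 20 mm, beside the left end of the gauge; origin under its middle. Leave alone.
- loupe: Loose black folding loupe, 33 x 50 x 17 mm; origin under its middle. Leave alone.
- pencil: Loose orange pencil, 128 mm long; origin under its middle. Leave alone.
- cast_ring: Loose gold ring, 43 mm across, 7 mm high; origin under its middle. Leave alone.
- findings_tin: Loose round metal tin, 64 mm across, 22 mm high; origin under its middle. Leave alone.
- leaf0 (a joint): How far (m) leaf 0 (0 leftmost, 13 rightmost) stands out in front of the guard line; 0 level, negative too far in. Leaf at gauge y = +45.5 mm, 6.5 mm wide, flat nose at x = -50 mm - value, 5.5 to 14.5 mm high. All leaves slide alike along x, friction about 0.5 N each, stay where left, range -0.022 to 0.028; nothing stops them at the level line.
- leaf1 (a joint): How far (m) leaf 1 (0 leftmost, 13 rightmost) stands out in front of the guard line; 0 level, negative too far in. Leaf at gauge y = +38.5 mm, 6.5 mm wide, flat nose at x = -50 mm - value, 5.5 to 14.5 mm high.
- leaf2 (a joint): How far (m) leaf 2 (0 leftmost, 13 rightmost) stands out in front of the guard line; 0 level, negative too far in. Leaf at gauge y = +31.5 mm, 6.5 mm wide, flat nose at x = -50 mm - value, 5.5 to 14.5 mm high.
- leaf3 (a joint): How far (m) leaf 3 (0 leftmost, 13 rightmost) stands out in front of the guard line; 0 level, negative too far in. Leaf at gauge y = +24.5 mm, 6.5 mm wide, flat nose at x = -50 mm - value, 5.5 to 14.5 mm high.
- leaf4 (a joint): How far (m) leaf 4 (0 leftmost, 13 rightmost) stands out in front of the guard line; 0 level, negative too far in. Leaf at gauge y = +17.5 mm, 6.5 mm wide, flat nose at x = -50 mm - value, 5.5 to 14.5 mm high.
- leaf5 (a joint): How far (m) leaf 5 (0 leftmost, 13 rightmost) stands out in front of the guard line; 0 level, negative too far in. Leaf at gauge y = +10.5 mm, 6.5 mm wide, flat nose at x = -50 mm - value, 5.5 to 14.5 mm high.
- leaf6 (a joint): How far (m) leaf 6 (0 leftmost, 13 rightmost) stands out in front of the guard line; 0 level, negative too far in. Leaf at gauge y = +3.5 mm, 6.5 mm wide, flat nose at x = -50 mm - value, 5.5 to 14.5 mm high.
- leaf7 (a joint): How far (m) leaf 7 (0 leftmost, 13 rightmost) stands out in front of the guard line; 0 level, negative too far in. Leaf at gauge y = -3.5 mm, 6.5 mm wide, flat nose at x = -50 mm - value, 5.5 to 14.5 mm high.
- leaf8 (a joint): How far (m) leaf 8 (0 leftmost, 13 rightmost) stands out in front of the guard line; 0 level, negative too far in. Leaf at gauge y = -10.5 mm, 6.5 mm wide, flat nose at x = -50 mm - value, 5.5 to 14.5 mm high.
- leaf9 (a joint): How far (m) leaf 9 (0 leftmost, 13 rightmost) stands out in front of the guard line; 0 level, negative too far in. Leaf at gauge y = -17.5 mm, 6.5 mm wide, flat nose at x = -50 mm - value, 5.5 to 14.5 mm high.
- leaf10 (a joint): How far (m) leaf 10 (0 leftmost, 13 rightmost) stands out in front of the guard line; 0 level, negative too far in. Leaf at gauge y = -24.5 mm, 6.5 mm wide, flat nose at x = -50 mm - value, 5.5 to 14.5 mm high.
- leaf11 (a joint): How far (m) leaf 11 (0 leftmost, 13 rightmost) stands out in front of the guard line; 0 level, negative too far in. Leaf at gauge y = -31.5 mm, 6.5 mm wide, flat nose at x = -50 mm - value, 5.5 to 14.5 mm high.
- leaf12 (a joint): How far (m) leaf 12 (0 leftmost, 13 rightmost) stands out in front of the guard line; 0 level, negative too far in. Leaf at gauge y = -38.5 mm, 6.5 mm wide, flat nose at x = -50 mm - value, 5.5 to 14.5 mm high.
- leaf13 (a joint): How far (m) leaf 13 (0 leftmost, 13 rightmost) stands out in front of the guard line; 0 level, negative too far in. Leaf at gauge y = -45.5 mm, 6.5 mm wide, flat nose at x = -50 mm - value, 5.5 to 14.5 mm high.
Mind the look-alikes: they are no part of the job. There is more than one size of the gauge; the job needs the larger.

How it is judged:
By the outcome, as a careful person would: the job done as asked, in the order asked, and still so for the second after the job is handed in, with the robot touching nothing.
It also fails if it takes over 58 s, if anything falls off the work surface, if the arm or the gripper's body presses on something with over 40 N, if the wrist force passes 120 N, or if a joint passes its speed limit or range.

## Working session

There is one attempt and no reset: what is moved stays moved. The work goes in short steps, Python scripts to look and compute and a tool call to move; the robot and the scene stay as the last step left them, time stands still between calls to the robot, and variables do not carry over. Pictures are saved under pics/ and viewed, at most 10 in all, crops included, and the job is handed in when it is done.

Besides the shell and the picture viewer there is one more tool, called after ">>>" by a JSON object that holds its "api" and its "payload". step_arm: Moves the arm, as the interface text tells. Its arguments: {"type":"object","properties":{"plan":{"type":"array","items":{"type":"array","items":{"type":"number","minimum":-1,"maximum":1}}}},"required":["plan"]}

```bash
mkdir -p pics; ls
cat > h.py <<'E'
import numpy as np, cv2
from workcell import get_obs, vision, ctrl
from scipy.spatial.transform import Rotation as R
def grab(n):
    o=get_obs(); im=vision.get_image(n)
    if n=="wrist":
        T=np.eye(4);T[:3,:3]=R.from_rotvec(o["orientation"]).as_matrix();T[:3,3]=o["ee_pos"]
        im["T"]=T@im["T_tool_cam"]
    return im
def save(im,f,crop=None,s=1):
    p=im["pixels"][:,:,::-1]
    if crop: a,b,c,d=crop; p=p[b:d,a:c]
    cv2.imwrite("pics/"+f,cv2.resize(p,None,fx=s,fy=s,interpolation=cv2.INTER_CUBIC))
def cloud(im):
    h,w=im["depth"].shape;u,v=np.meshgrid(np.arange(w),np.arange(h));d=im["depth"]
    P=np.stack([(u-im["cx"])/im["fx"]*d,(v-im["cy"])/im["fy"]*d,d],-1)
    return P@im["T"][:3,:3].T+im["T"][:3,3]
def onplane(im,u,v,z):
    r=im["T"][:3,:3]@np.array([(u-im["cx"])/im["fx"],(v-im["cy"])/im["fy"],1]);o=im["T"][:3,3]
    return o+r*(z-o[2])/r[2]
def proj(im,p):
    q=np.linalg.inv(im["T"])@np.append(p,1); return q[0]/q[2]*im["fx"]+im["cx"],q[1]/q[2]*im["fy"]+im["cy"]
E
python3 - <<'E'
from h import *
t=grab("top");s=grab("side")
a=np.hstack([t["pixels"],s["pixels"]])
save(t,"top.png",s=1.5);save(s,"side.png",s=1.5)
print(t["T"],t["fx"],s["T"]); print(get_obs()["orientation"])
E
```

```text
pics
[[ 1.22773831e-02 -9.84579813e-01  1.74504606e-01  3.78463409e+02]
 [-9.99787122e-01 -1.49814540e-02 -1.41868328e-02  5.72311830e+01]
 [ 1.65824019e-02 -1.74293281e-01 -9.84554151e-01  9.96701849e+02]
 [ 0.00000000e+00  0.00000000e+00  0.00000000e+00  1.00000000e+00]] 420.3165182888326 [[-9.48783688e-01 -1.49232836e-01  2.78458388e-01  2.53091821e+02]
 [-3.15291156e-01  5.03139416e-01 -8.04637940e-01  8.03381939e+02]
 [-2.00249892e-02 -8.51222820e-01 -5.24422264e-01  5.60442790e+02]
 [ 0.00000000e+00  0.00000000e+00  0.00000000e+00  1.00000000e+00]]
[-4.03827988e-01 -3.11533610e+00  2.16956927e-03]
```

View pics/top.png

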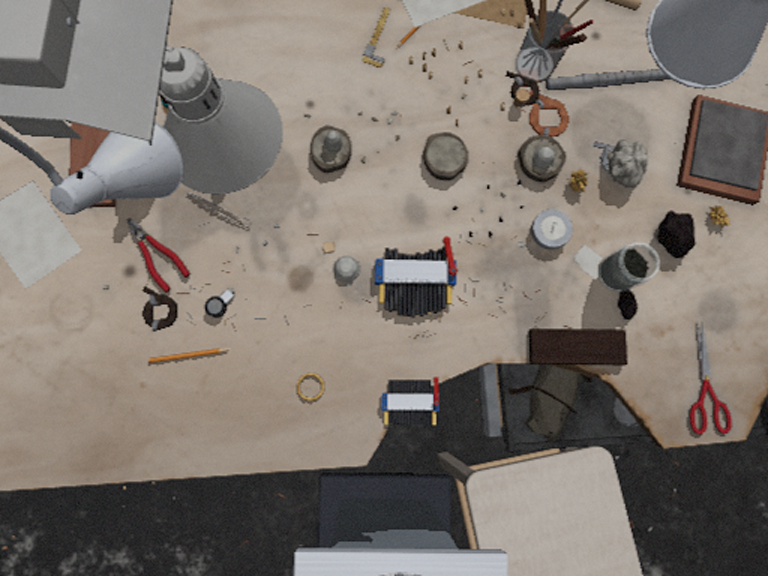

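View pics/side.png

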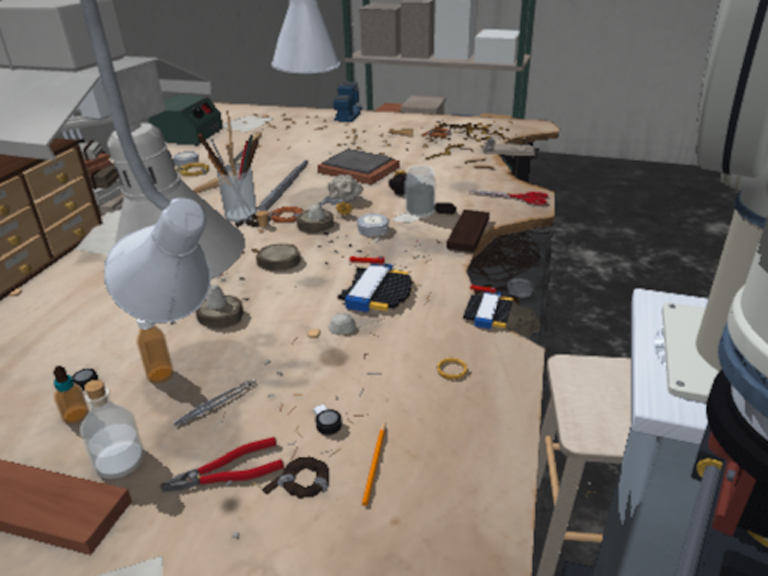

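Look-alikes (top.png pixels): the large gauge at (416,280) and the small gauge at (410,402). I choose the large one, with the dome at (346,268) beside its left end. Its lever is at (449,257), pointing to the back. Next I measure it.

Run:
```python
from h import *
t=grab("top");save(t,"topc.png",(235,150,320,220),8)
for n,u,v,z in [("gL",382,300,15),("gR",452.5,301,15),("bl",377,272,22),("br",455,272,22),("levertip",448,240,32),("dome",346,268,20)]:
    print(n,onplane(t,u/1.5,v/1.5,z).round(1))
C=cloud(t); sub=C[150:220,235:320]; 
print(np.round(sub[::8,::8,2]).astype(int))
o=get_obs();print(o["t"],vision.get_image("wrist")["T_tool_cam"].round(3))
s=grab("side")
P=cloud(s)
m=(P[...,2]>17)&(P[...,2]<27)&(s["pixels"].min(-1)>150)&(abs(P[...,0]-520)<150)&(abs(P[...,1]-20)<150)
t2=t["pixels"];m2=(C[...,2]>12)&(t2.min(-1)>150)&(abs(C[...,0]-520)<150)&(abs(C[...,1]-20)<150)
for p,mm in((P,m),(C,m2)):
    q=p[mm];print(len(q),q.mean(0),cv2.minAreaRect(q[:,:2].astype(np.float32)))
```

```text
gL [527.9  31.9  15. ]
gR [527.9 -79.4  15. ]
bl [571.3  40.4  22. ]
br [573.2 -82.8  22. ]
levertip [622.5 -70.8  32. ]
dome [577.4  89.4  20. ]
[[  1  -1   4   1   2  -2  -1   2  -1   1   1]
 [  1  -1   2  -2   3   2   4  -2  33 997   1]
 [ -1   0   3  16   2  -2   3   2  32  -1   1]
 [ 15   2  23  23  21  21  22  20  31   0   2]
 [ 17   0  23  24  22  23  22  23  21   2  -3]
 [ -1   0   1  18  12  14  12  15  12   3   1]
 [  0  -2   1  17  14  14  16  17  17   0   2]
 [ -1  -1   1   1  16  16  11  11  -2   1  -2]
 [ -1  -1 997   2  -1   2   1  -1   0  -2   1]]
0.15 [[-0.0000e+00 -9.6500e-01 -2.6200e-01  7.0704e+01]
 [ 1.0000e+00  0.0000e+00 -1.0000e-03  2.5300e-01]
 [ 1.0000e-03 -2.6200e-01  9.6500e-01 -1.9763e+02]
 [ 0.0000e+00  0.0000e+00  0.0000e+00  1.0000e+00]]
308 [575.87462768  -4.45038234  21.30444401] ((575.6351318359375, 18.03485870361328), (177.12147521972656, 34.12350845336914), 89.66819763183594)
936 [515.8909736   -3.03655793 126.07979369] ((481.3987121582031, 16.014190673828125), (164.30775451660156, 222.96829223632812), 88.8713150024414)
```

View pics/topc.png

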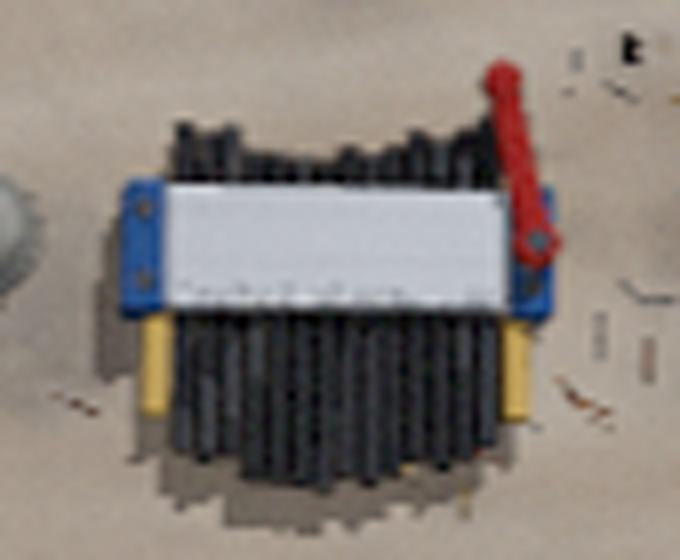

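The crop shows the large gauge near yaw 0, with guards at about (527, +32) and (527, −79). All leaves stand proud by about 5 to 20 mm, and the lever points back, already slightly turned to the left. Next I move the wrist camera over it.

>>> {"api": "step_arm", "payload": {"plan": [[-1,0,0,0,0,0,-0.72],[-1,0,0,0,0,0,-0.72],[-1,0,0,0,0,0,-0.71],[-1,-0.47,-0.89,0.05,0,0,0],[-1,-0.47,-0.89,0.05,0,0,0],[-1,-0.47,-0.89,0.05,0,0,0],[-1,-0.47,-0.89,0.05,0,0,0],[-1,-0.47,-0.89,0.05,0,0,0],[-1,-0.47,-0.89,0.05,0,0,0],[-1,-0.47,-0.89,0.05,0,0,0],[-1,-0.47,-0.89,0.05,0,0,0],[-1,-0.47,-0.89,0.05,0,0,0],[-1,-0.47,-0.89,0.05,0,0,0],[-1,-0.47,-0.89,0.05,0,0,0],[-1,-0.47,-0.89,0.05,0,0,0],[-1,-0.47,-0.89,0.05,0,0,0],[-1,-0.47,-0.89,0.05,0,0,0],[-1,0,0,0,0,0,0]]}}

```text
t: 2.5
ee_pos: [489.9, -21.2, 152.2]
orientation: [0.006, 3.141, -0.001]
ft_force: [0.2, -0.0, 0.3]
width: 0.6
grasp_force: 0.0
```

Run:
```python
from h import *
w=grab("wrist");save(w,"w1.png",s=1.5)
np.save("w1.npy",w,allow_pickle=True)
print(w["fx"],w["T"].round(3))
```

```text
312.50050022763895 [[ 4.00000e-03  9.65000e-01  2.63000e-01  4.19042e+02]
 [ 1.00000e+00 -3.00000e-03 -2.00000e-03 -2.07490e+01]
 [-1.00000e-03  2.63000e-01 -9.65000e-01  3.49800e+02]
 [ 0.00000e+00  0.00000e+00  0.00000e+00  1.00000e+00]]
```

View pics/w1.png

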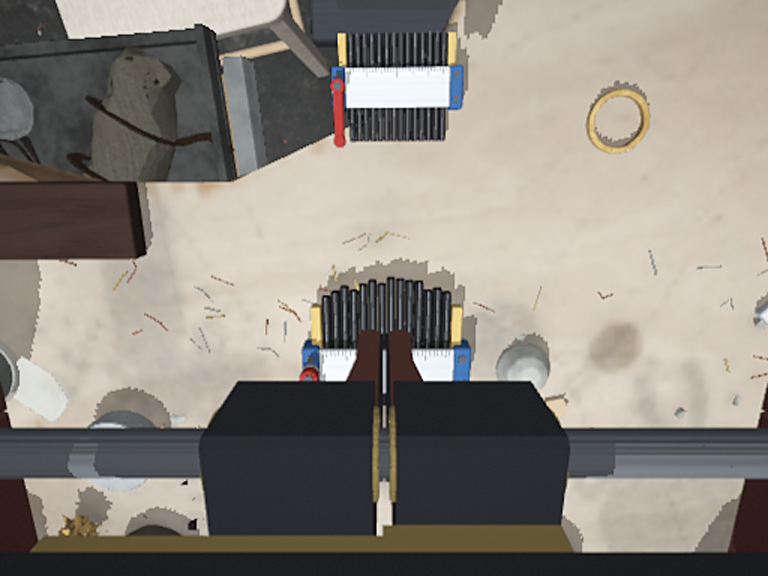

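The view shows the row's noses at pixels (330–450, 280–295), the guards at (317,310) and (456,310), and the fingertips at (385,335). Measuring guards, leaf noses and finger tip extents numerically.

```bash
cat > m.py <<'E'
from h import *
def nose(im,u,vlo,vhi,kind):
    # subpixel transition bench->object at nose going along increasing row
    p=im["pixels"].astype(float)
    pass
def guards(im,x0=500,x1=560,yr=(-110,60)):
    p=im["pixels"].astype(int); m=((p[...,0]-p[...,2])>70)&(p[...,0]>120)&((p[...,0]-p[...,1])<90)
    res=[]
    n,l,st,c=cv2.connectedComponentsWithStats(m.astype(np.uint8))
    for i in range(1,n):
        if st[i,4]<30: continue
        w=onplane(im,*c[i],15)
        if x0<w[0]<x1 and yr[0]<w[1]<yr[1]: res.append((i,st[i],c[i],w.round(1)))
    return res
E
python3 - <<'E'
from m import *
w=np.load("w1.npy",allow_pickle=True).item()
C=cloud(w)
for g in guards(w):
    print(g); x,y,ww,h,_=g[1]
    for z in(5,15): print(z,onplane(w,x-.5,y-.5,z).round(1),onplane(w,x+ww-.5,y-.5,z).round(1))
save(w,"w1c.png",(195,165,325,265),6)
for u in range(207,308,6):
    col=C[175:260,u]; print(u,[(175+k,*col[k].round(0).astype(int)) for k in range(5,60,5)][:0])
E
```

```text
(29, array([207, 205,   8,  26, 165], dtype=int32), array([210.41212121, 216.62424242]), array([540.2, -73.2,  15. ]))
5 [529.  -78.6   5. ] [529.  -69.4   5. ]
15 [525.8 -76.9  15. ] [525.8 -67.9  15. ]
(30, array([301, 204,   7,  27, 170], dtype=int32), array([303.85882353, 216.18823529]), array([540.1,  33. ,  15. ]))
5 [528.1  30.1   5. ] [528.2  38.2   5. ]
15 [525.   28.6  15. ] [525.   36.5  15. ]
207 []
213 []
219 []
225 []
231 []
237 []
243 []
249 []
255 []
261 []
267 []
273 []
279 []
285 []
291 []
297 []
303 []
```

View pics/w1c.png

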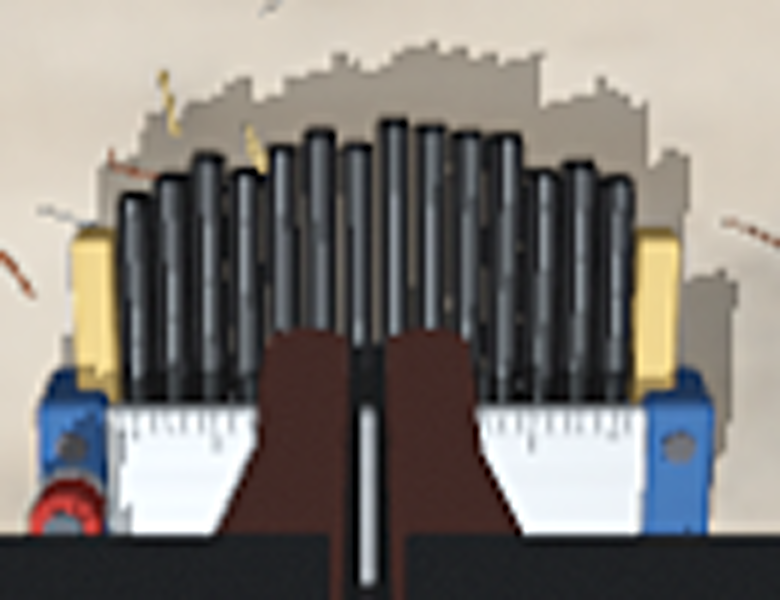

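Run:
```python
from m import *
w=np.load("w1.npy",allow_pickle=True).item()
C=cloud(w)-np.array([489.9,-21.2,152.2])
for u in (243,246,250,256,262,267,271):
    print(u,[tuple(int(a) for a in C[v,u].round()) for v in range(218,290,5)])
print(w["cx"],w["cy"])
```

```text
243 [(52, -15, -137), (-71, 0, 198), (-10, -7, 48), (-11, -6, 56), (-10, -6, 60), (-10, -6, 66), (-11, -6, 72), (-10, -5, 76), (-32, -3, 123), (-33, -3, 127), (-32, -3, 128), (-32, -3, 131), (-32, -3, 133), (-32, -3, 135), (-33, -3, 137)]
246 [(52, -12, -138), (-10, -5, 41), (-10, -5, 48), (-11, -5, 55), (-10, -5, 60), (-10, -4, 66), (-10, -4, 71), (-10, -4, 76), (-33, -2, 124), (-32, -2, 126), (-33, -2, 129), (-32, -2, 131), (-32, -2, 133), (-32, -2, 135), (-33, -2, 138)]
250 [(53, -7, -139), (-10, -3, 40), (-10, -3, 48), (-10, -3, 54), (-10, -3, 60), (-11, -3, 66), (-10, -2, 71), (-10, -2, 76), (-11, -2, 81), (-10, -2, 85), (-10, -2, 89), (-32, -1, 129), (-31, -1, 131), (-31, -1, 133), (-30, -1, 133)]
256 [(53, 0, -139), (-9, 0, 37), (-9, 0, 45), (-9, 0, 50), (-9, 0, 57), (-9, 0, 63), (-8, 0, 67), (-6, 0, 68), (-4, 0, 68), (-1, 0, 68), (0, 0, 70), (3, 0, 69), (6, 0, 69), (7, 0, 72), (-28, 0, 130)]
262 [(52, 7, -138), (-10, 3, 40), (-10, 3, 47), (-11, 3, 56), (-11, 3, 61), (-11, 3, 67), (-11, 3, 72), (-11, 3, 77), (-32, 2, 122), (-31, 2, 123), (-29, 2, 123), (-32, 2, 129), (-31, 2, 131), (-31, 2, 132), (-30, 2, 134)]
267 [(53, 12, -139), (-10, 6, 39), (-10, 6, 47), (-11, 6, 55), (-11, 5, 61), (-11, 5, 66), (-11, 5, 72), (-10, 5, 75), (-32, 3, 123), (-33, 3, 126), (-32, 3, 129), (-33, 3, 131), (-33, 3, 134), (-33, 3, 135), (-33, 3, 138)]
271 [(52, 17, -138), (-10, 8, 41), (-11, 8, 49), (-10, 8, 55), (-10, 7, 60), (-10, 7, 66), (-11, 7, 72), (-10, 7, 75), (-32, 4, 123), (-33, 4, 127), (-32, 4, 129), (-33, 4, 131), (-33, 4, 134), (-33, 4, 136), (-33, 4, 138)]
255.7560835973962 191.07501870025328
```

Run:
```python
from m import *
s=grab("side");t=np.array(get_obs()["ee_pos"])
C=cloud(s)-t
m=(abs(C[...,0])<25)&(abs(C[...,1])<30)&(C[...,2]>-100)&(C[...,2]<100)
q=C[m];print(len(q));print(np.histogram(q[:,2],bins=np.arange(-100,101,10)))
for a,b in((-20,0),(0,5),(5,20),(20,30),(30,40),(40,60)):
    k=q[(q[:,2]>=a)&(q[:,2]<b)]
    if len(k): print(a,b,len(k),k.min(0).round(1),k.max(0).round(1))
print(proj(s,t))
u,v=map(int,proj(s,t)); save(s,"s2.png",(max(u-50,0),v-60,u+50,v+40),6)
```

```text
269
(array([ 0,  0,  0,  0,  0,  0,  0,  0,  0,  0,  0,  0,  0, 20, 49, 51, 45,
       51, 48,  5]), array([-100,  -90,  -80,  -70,  -60,  -50,  -40,  -30,  -20,  -10,    0,
         10,   20,   30,   40,   50,   60,   70,   80,   90,  100]))
30 40 20 [-11.5  -6.7  35.9] [10.4 10.7 40. ]
40 60 100 [-12.   -7.3  40.2] [11.1 11.6 59.9]
(np.float64(279.41784558330136), np.float64(144.15918280162555))
```

View pics/s2.png

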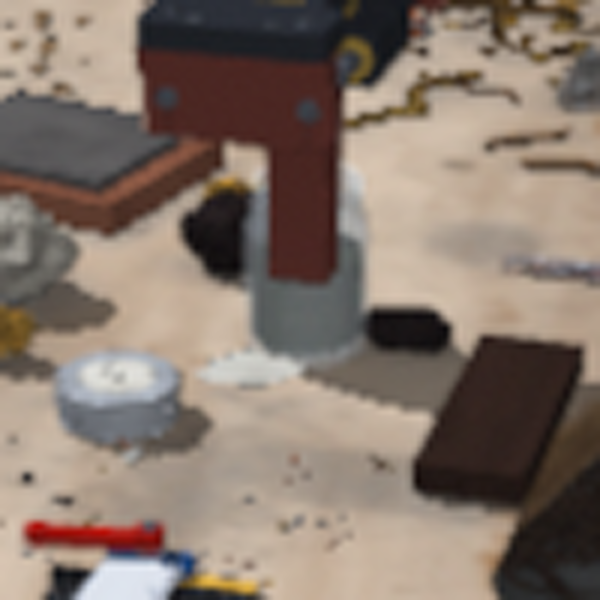

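Both views agree that the real fingertips stand about 37 mm above the reported TCP: wrist depth gives 38 and the side camera 36. So I trust neither fully and descend in stages over bare bench in front of the row, checking force and view.

>>> {"api": "step_arm", "payload": {"plan": [[-1,0.26,0,0,0,0,0],[-1,0,0,0.5,0,0,0],[-1,0,0,0.5,0,0,0],[-1,0,0,0.5,0,0,0],[-1,0,0,0.5,0,0,0],[-1,0,0,0.4,0,0,0],[-1,0,0,0,0,0,0]]}}

```text
t: 3.48
ee_pos: [473.1, -17.5, 31.5]
orientation: [0.003, -3.138, -0.0]
ft_force: [0.8, 1.6, -0.9]
width: 0.3
grasp_force: 0.0
```

```bash
cat > tip.py <<'E'
from m import *
s=grab("side");o=get_obs();t=np.array(o["ee_pos"]);print(t.round(2),o["ft_force"],o["t"])
C=cloud(s)-t;p=s["pixels"].astype(int)
m=(abs(C[...,0])<25)&(abs(C[...,1])<20)&(C[...,2]>-100)&(C[...,2]<100)&(p[...,0]-p[...,2]>15)&(p[...,0]<130)
q=C[m];k=q[q[:,2]>10];print(len(k),k.min(0).round(1),k.max(0).round(1), np.sort(q[:,2])[:10].round())
E
python3 tip.py
```

```text
[474.15 -17.7   32.33] [-0.04401378  0.46421615  0.14724952] 3.525
155 [-13.4  -9.7  36.9] [ 9.7 13.8 77.7] [-35. -35. -34. -34. -33. -33. -32. -32. -32. -32.]
```

>>> {"api": "step_arm", "payload": {"plan": [[-1,0,0,0.2,0,0,0],[-1,0,0,0,0,0,0],[-1,0,0,0,0,0,0]]}}

```text
t: 3.9
ee_pos: [475.6, -18.6, 22.6]
orientation: [-0.0, 3.141, -0.0]
ft_force: [0.5, -0.6, -0.3]
width: 0.2
grasp_force: 0.0
```

```bash
python3 tip.py
python3 - <<'E'
from m import *
w=grab("wrist");np.save("w2.npy",w,allow_pickle=True);save(w,"w2.png",s=1.5)
for g in guards(w): 
    print(g);x,y,ww,h,_=g[1]
    for z in(5,15): print(z,onplane(w,x-.5,y-.5,z).round(1),onplane(w,x+ww-.5,y-.5,z).round(1))
E
```

```text
[475.64 -18.63  22.59] [-0.09184333  0.01094698  0.15787794] 3.95
146 [-12.9  -6.5  38.6] [10.6 15.  77.3] [-24. -24. -24. -24. -23. -23. -23. -23. -23. -23.]
```

View pics/w2.png

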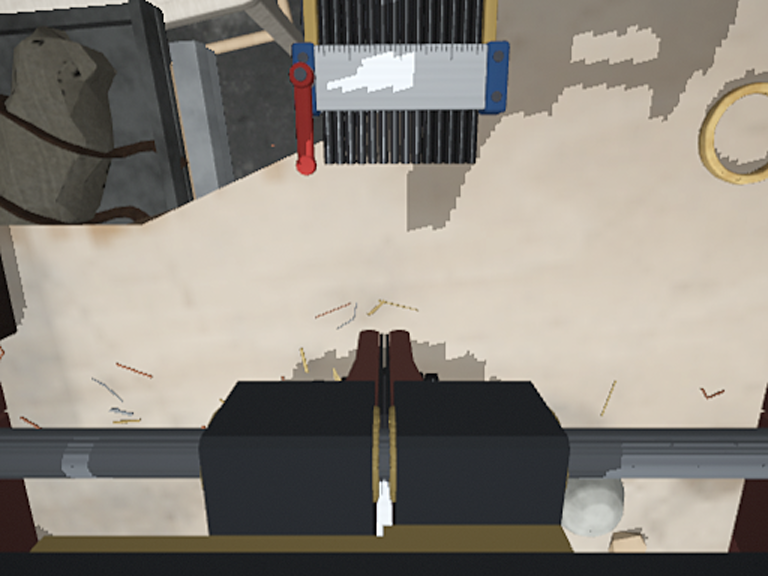

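The fingertips keep the same place in the wrist view and the gauge is hidden behind the gripper at this height. Going on down to tip about 12 mm.

>>> {"api": "step_arm", "payload": {"plan": [[-1,0,0,0.3,0,0,0],[-1,0,0,0.3,0,0,0],[-1,0,0,0.3,0,0,0],[-1,0,0,0,0,0,0],[-1,0,0,0,0,0,0]]}}

```text
t: 4.62
ee_pos: [475.3, -18.6, -23.0]
orientation: [0.0, -3.141, -0.0]
ft_force: [0.4, -0.4, -0.2]
width: 0.3
grasp_force: 0.0
```

```bash
python3 tip.py
python3 - <<'E'
from m import *
s=grab("side");u,v=map(int,proj(s,[500,-20,20])); save(s,"s3.png",(u-50,v-40,u+50,v+35),7);print(u,v)
np.save("s3.npy",s,allow_pickle=True)
E
```

```text
[475.62 -18.64 -22.68] [ 0.01000003 -0.07149657  0.20351764] 4.675
169 [-24.3 -12.4  20. ] [24.8 19.2 72. ] [20. 20. 20. 21. 21. 21. 21. 21. 21. 21.]
274 191
```

View pics/s3.png

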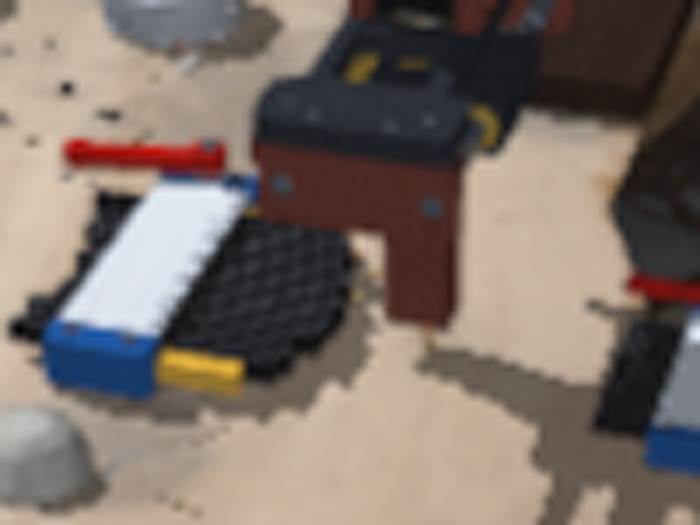

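The side view confirms the tips hang about 14 mm above the bench with the reported z at −22.7, so the offset is real. Next I lower to tip about 5 mm and make one shallow press on the middle leaves.

>>> {"api": "step_arm", "payload": {"plan": [[-1,0,-0.03,0.2,0,0,0],[-1,0,0,0,0,0,0],[-1,-0.15,0,0,0,0,0],[-1,-0.15,0,0,0,0,0],[-1,-0.15,0,0,0,0,0],[-1,-0.15,0,0,0,0,0],[-1,-0.15,0,0,0,0,0],[-1,0,0,0,0,0,0]]}}

```text
t: 5.72
ee_pos: [514.1, -20.1, -32.7]
orientation: [-0.0, 3.14, -0.0]
ft_force: [-0.3, 0.2, 1.1]
width: 0.3
grasp_force: 0.0
```

Run:
```python
from m import *
o=get_obs();print(o["ee_pos"].round(2) if hasattr(o["ee_pos"],'round') else o["ee_pos"],o["ft_force"],o["t"])
```

```text
[514.12 -20.08 -32.67] [-0.3059889   0.21104445  1.08552827] 5.725
```

>>> {"api": "step_arm", "payload": {"plan": [[-1,0.5,0,0,0,0,0],[-1,0,0.28,0,0,0,0],[-1,-0.125,0,0,0,0,0],[-1,-0.125,0,0,0,0,0],[-1,-0.125,0,0,0,0,0],[-1,-0.125,0,0,0,0,0],[-1,0.5,0,0,0,0,0],[-1,0,0.28,0,0,0,0],[-1,-0.125,0,0,0,0,0],[-1,-0.125,0,0,0,0,0],[-1,-0.125,0,0,0,0,0],[-1,-0.125,0,0,0,0,0],[-1,0.5,0,0,0,0,0],[-1,0,0.28,0,0,0,0],[-1,-0.125,0,0,0,0,0],[-1,-0.125,0,0,0,0,0],[-1,-0.125,0,0,0,0,0],[-1,-0.125,0,0,0,0,0],[-1,0,0,0,0,0,0]]}}

```text
t: 8.1
ee_pos: [513.5, 21.8, -32.8]
orientation: [0.0, 3.141, -0.0]
ft_force: [-0.7, -0.4, 0.2]
width: 0.6
grasp_force: 0.0
```

>>> {"api": "step_arm", "payload": {"plan": [[-1,0.5,0,0,0,0,0],[-1,0,-1,0,0,0,0],[-1,0,-0.12,0,0,0,0],[-1,-0.125,0,0,0,0,0],[-1,-0.125,0,0,0,0,0],[-1,-0.125,0,0,0,0,0],[-1,-0.125,0,0,0,0,0],[-1,0.5,0,0,0,0,0],[-1,0,-0.28,0,0,0,0],[-1,-0.125,0,0,0,0,0],[-1,-0.125,0,0,0,0,0],[-1,-0.125,0,0,0,0,0],[-1,-0.125,0,0,0,0,0],[-1,0.5,0,0,0,0,0],[-1,0,-0.28,0,0,0,0],[-1,-0.125,0,0,0,0,0],[-1,-0.125,0,0,0,0,0],[-1,-0.125,0,0,0,0,0],[-1,-0.125,0,0,0,0,0],[-1,0,0,0,0,0,0]]}}

```text
t: 10.6
ee_pos: [513.4, -61.9, -32.8]
orientation: [-0.001, 3.141, 0.0]
ft_force: [-0.4, 0.1, 0.3]
width: 0.5
grasp_force: 0.0
```

>>> {"api": "step_arm", "payload": {"plan": [[-1,0.5,0,0,0,0,0],[-1,0.1,0.42,-1,0,0,0],[-1,0,0.42,-1,0,0,0],[-1,0,0,-1,0,0,0],[-1,0,0,-0.4,0,0,0],[-1,0,0,0,0,0,0],[-1,0,0,0,0,0,0]]}}

```text
t: 11.48
ee_pos: [482.2, -20.0, 136.3]
orientation: [0.0, -3.14, -0.0]
ft_force: [-0.5, -0.3, -0.5]
width: 0.3
grasp_force: 0.0
```

Run:
```python
from m import *
w=grab("wrist");np.save("w3.npy",w,allow_pickle=True);
o=get_obs();print(o["ee_pos"],o["t"],o["ft_force"])
for g in guards(w): 
    print(g);x,y,ww,h,_=g[1]
    for z in(5,15): print(z,onplane(w,x-.5,y-.5,z).round(1),onplane(w,x+ww-.5,y-.5,z).round(1))
gs=guards(w);us=[g[2][0] for g in gs];v0=min(g[1][1] for g in gs)
print(us,v0)
save(w,"w3c.png",(int(min(us))-15,v0-20,int(max(us))+15,v0+50),5)
```

```text
[481.93164394 -20.05492846 135.99109051] 11.525 [ 0.84187891 -0.38538337  0.07530344]
(29, array([204, 216,   8,  27, 184], dtype=int32), array([207.27173913, 228.68478261]), array([540.6, -73.2,  15. ]))
5 [528.9 -78.5   5. ] [528.9 -69.6   5. ]
15 [525.3 -76.7  15. ] [525.3 -68.1  15. ]
(30, array([301, 216,   8,  28, 180], dtype=int32), array([304.47222222, 228.95      ]), array([540.8,  33. ,  15. ]))
5 [528.8  29.6   5. ] [528.8  38.5   5. ]
15 [525.3  28.1  15. ] [525.3  36.7  15. ]
[np.float64(207.27173913043478), np.float64(304.47222222222223)] 216
```

View pics/w3c.png

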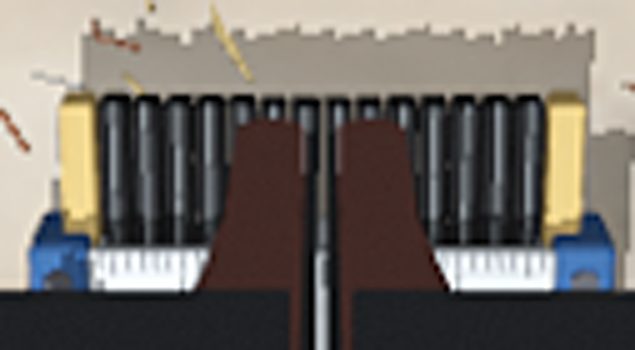

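All noses already look level with the guards within about a pixel: noses at crop row 95, guards at row 93. The gauge has not moved. I go closer for a finer measurement.

>>> {"api": "step_arm", "payload": {"plan": [[-1,-0.23,0,0.63,0,0,0],[-1,-0.23,0,0.63,0,0,0],[-1,-0.23,0,0.63,0,0,0],[-1,-0.23,0,0.63,0,0,0],[-1,0,0,0,0,0,0],[-1,0,0,0,0,0,0]]}}

```text
t: 12.28
ee_pos: [528.2, -20.1, 11.1]
orientation: [0.0, -3.14, -0.0]
ft_force: [-0.4, -0.2, 0.1]
width: 0.0
grasp_force: 0.0
```

Run:
```python
from m import *
w=grab("wrist");np.save("w4.npy",w,allow_pickle=True)
o=get_obs();print(o["ee_pos"],o["t"])
gs=guards(w)
for g in gs: print(g)
us=[g[2][0] for g in gs];v0=min(g[1][1] for g in gs)
save(w,"w4c.png",(int(min(us))-10,v0-15,int(max(us))+10,v0+25),4)
g=w["pixels"].astype(float)
r=slice(v0-4,v0+6)
for u in range(int(min(us))-4,int(max(us))+5,2): print(u,g[r,u,0].astype(int),g[r,u,2].astype(int))
```

```text
[528.69248513 -20.1374899   11.78884731] 12.325
(14, array([221, 184,  13,  24,  41], dtype=int32), array([226.       , 194.3902439]), array([512.3, -39.4,  15. ]))
(38, array([138, 213,  25,  17,  55], dtype=int32), array([150.72727273, 218.78181818]), array([529. , -89.4,  15. ]))
(41, array([170, 215,  13,  39, 419], dtype=int32), array([176.27684964, 233.94033413]), array([539.8, -73.3,  15. ]))
(42, array([330, 215,  13,  39, 430], dtype=int32), array([335.80697674, 233.79302326]), array([539.6,  33.2,  15. ]))
146 [212 212 212 212 213 212 213 213 213 213] [184 185 185 186 186 185 186 186 187 187]
148 [213 213 212 212 213 213 213 213 214 214] [185 186 185 185 186 186 186 188 188 188]
150 [212 212 213 213 213 213 213 213 214 214] [184 186 186 186 186 186 187 188 188 188]
152 [212 213 212 213 213 213 213 213 214 214] [186 186 186 187 188 187 187 188 188 189]
154 [213 213 213 213 213 213 214 214 214 214] [186 186 186 186 187 187 187 189 189 188]
156 [212 213 213 214 213 214 214 214 214 215] [186 186 188 188 188 188 189 189 189 190]
158 [212 213 213 213 213 213 214 214 215 215] [186
[... 7257 characters left out ...]
 [212 212 212 212 212 211 211 211 211 212] [189 188 188 187 187 186 185 185 184 185]
326 [213 212 212 212 212 212 211 211 211 212] [190 188 187 187 187 186 185 185 186 186]
328 [212 212 212 212 212 212 212 211 212 214] [189 189 187 186 185 185 184 184 185 187]
330 [212 212 212 212 211 212 212 212 213 216] [189 188 188 187 185 184 184 185 186 190]
332 [211 212 211 212 211 210 210 210 212 215] [188 187 186 186 185 184 184 184 185 189]
334 [211 210 210 209 209 209 210 210 210 211] [187 186 186 185 184 183 184 184 184 186]
336 [211 210 209 209 209 208 208 210 214 198] [186 186 185 184 184 183 183 186 189 174]
338 [210 209 209 208 208 208 208 211 188 128] [186 186 185 185 183 183 184 187 164 107]
```

View pics/w4c.png

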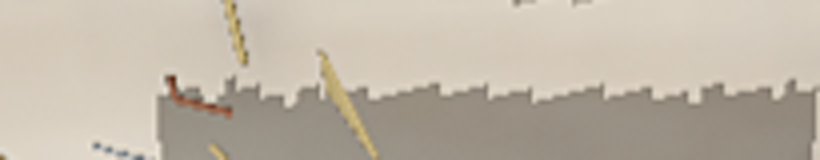

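That crop was set by a shaving, so it missed the row, and it was my last allowed picture. I measure the nose edges numerically from the saved image.

```bash
cat > edge.py <<'E'
from m import *
def edges(im,yc=-20.1,xg=528.5,verbose=True):
    p=im["pixels"].astype(float); out=[]
    for i in range(-1,15):
        gy=45.5-7*i if 0<=i<14 else (53.5 if i<0 else -53.5)
        z=5.5 if 0<=i<14 else 5.0
        xs=[]
        for d in (-1.6,-.8,0,.8,1.6):
            u,v=proj(im,[xg,yc+gy,z]); du=proj(im,[xg,yc+gy+d,z])[0]
            rows=np.arange(int(v)-9,int(v)+8)
            ch=(p[...,0]+p[...,1]+p[...,2])/3 if 0<=i<14 else p[...,2]-p[...,0]
            f=np.array([cv2.getRectSubPix(ch.astype(np.float32),(1,1),(float(du),float(r)))[0,0] for r in rows])
            a=np.median(f[:4]); b=np.median(f[-5:]) if not 0<=i<14 else f.min()
            h=(a+b)/2; k=[j for j in range(len(f)-1) if f[j]>=h>f[j+1]]
            if k:
                j=k[0]; r=rows[j]+(f[j]-h)/(f[j]-f[j+1]); xs.append(onplane(im,du,r,z)[0])
        out.append((np.median(xs) if xs else np.nan, np.ptp(xs) if xs else 9))
    o=np.array(out)
    if verbose: print(np.round(o[:,0],2)); print(np.round(o[:,1],1))
    return o
if __name__=="__main__":
    import sys
    for f in sys.argv[1:]: edges(np.load(f,allow_pickle=True).item())
E
python3 edge.py w3.npy w4.npy
python3 - <<'E'
from m import *
w=np.load("w4.npy",allow_pickle=True).item();p=w["pixels"]
for gy in(53.5,45.5,17.5,-31.5,-53.5):
    u,v=proj(w,[528.5,-20.1+gy,5]);print(gy,u.round(1),v.round(1),[tuple(map(int,p[r,int(round(u))])) for r in range(int(v)-4,int(v)+6)])
E
```

```text
[528.1  527.41 527.4  527.4  527.51 527.49 527.93 527.88 527.98 527.9
 527.44 527.44 527.44 527.43 527.26 528.25]
[0.1 0.1 0.1 0.1 0.  0.2 0.  0.4 0.1 0.1 0.  0.  0.  0.1 0.1 0.2]
[527.6  527.15 527.21 527.22 527.46 527.47 527.76 527.76 527.77 527.76
 527.24 527.24 527.24 527.24 527.06 527.54]
[0.5 0.  0.1 0.2 0.  0.  0.  0.  0.  0.  0.1 0.  0.  0.  0.  1.8]
53.5 333.6 213.1 [(151, 143, 134), (144, 136, 123), (123, 109, 80), (114, 95, 53), (114, 97, 58), (123, 104, 62), (166, 143, 87), (217, 192, 123), (235, 210, 139), (229, 205, 135)]
45.5 322.0 213.1 [(152, 143, 131), (160, 151, 138), (135, 127, 115), (1, 1, 4), (16, 17, 19), (20, 22, 21), (26, 27, 27), (40, 40, 43), (45, 46, 49), (44, 45, 47)]
17.5 281.4 213.0 [(152, 143, 131), (158, 149, 136), (143, 135, 123), (70, 67, 60), (7, 8, 10), (16, 18, 19), (17, 17, 17), (26, 25, 28), (33, 33, 35), (36, 35, 38)]
-31.5 210.2 213.0 [(157, 150, 138), (163, 155, 144), (141, 134, 123), (36, 34, 32), (11, 11, 14), (15, 16, 15), (18, 18, 19), (25, 26, 28), (42, 42, 45), (48, 51, 54)]
-53.5 178.3 213.0 [(127, 136, 144), (161, 163, 162), (135, 118, 80), (111, 93, 52), (110, 94, 54), (131, 111, 66), (185, 161, 100), (232, 207, 136), (244, 219, 147), (237, 212, 140)]
```

```bash
cat > edge2.py <<'E'
from m import *
import sys
def run(im,yc=-20.1,xg=528.5):
    p=im["pixels"].astype(np.float32); lo=[];hi=[]
    for i in range(-1,15):
        leaf=0<=i<14; gy=45.5-7*i if leaf else (53.5 if i<0 else -53.5)
        b=[];t=[]
        for d in (-1.2,-.6,0,.6,1.2):
            z=5.5 if leaf else 5.; u,v=proj(im,[xg,yc+gy+d,z]); r=np.arange(int(v)-7,int(v)+13)
            f=np.array([cv2.getRectSubPix(p[...,2].copy(),(1,1),(float(u),float(k)))[0,0] for k in r])
            j=int(np.argmin(f[:11])); a=np.median(f[:4]); 
            for h,lst,rng,zz in ((.5*(a+f[j]),b,range(0,j),z),):
                k=[q for q in rng if f[q]>=h>f[q+1]]
                if k: q=k[-1]; lst.append(onplane(im,u,r[q]+(f[q]-h)/(f[q]-f[q+1]),zz)[0])
            m=f[j+1:j+8].max(); h=.5*(m+f[j]); zz=14.5 if leaf else 15.
            k=[q for q in range(j,len(f)-1) if f[q]<h<=f[q+1]]
            if k: q=k[0]; t.append(onplane(im,u,r[q]+(h-f[q])/(f[q+1]-f[q]),zz)[0])
        lo.append(np.median(b) if b else np.nan);hi.append(np.median(t) if t else np.nan)
    print("bottom",np.round(lo,2));print("top",np.round(hi,2))
for f in sys.argv[1:]: run(np.load(f,allow_pickle=True).item())
E
python3 edge2.py w3.npy w4.npy
```

```text
bottom [526.78 527.39 527.39 527.39 527.51 527.43 527.89 527.81 527.95 527.83
 527.48 527.43 527.44 527.4  527.23 526.88]
top [526.5  526.12 526.26 526.91 527.04 526.9  526.98 526.94 526.95 526.95
 526.41 526.29 526.47 526.37 526.32 526.36]
bottom [526.8  527.15 527.2  527.21 527.45 527.45 527.75 527.75 527.76 527.75
 527.23 527.23 527.23 527.23 527.03 526.66]
top [526.6  526.53 526.85 526.88 526.96 526.94 526.83 526.93 526.97 526.81
 526.45 526.6  526.95 526.93 526.42 526.4 ]
```

Leaves read 0.2 to 0.9 mm behind the guards, which is near the measurement limit. As a check I probe the left guard gently with the finger in small steps, so its position can be compared directly with the press positions (TCP x 513.4 to 514.1).

>>> {"api": "step_arm", "payload": {"plan": [[-1,0.64,0.6,0,0,0,0],[-1,0,0.6,0.44,0,0,0],[-1,0,0,0.44,0,0,0],[-1,0,0,0,0,0,0],[-1,-0.13,0,0,0,0,0],[-1,-0.13,0,0,0,0,0],[-1,0,0,0,0,0,0],[-1,0,0,0,0,0,0]]}}

```text
t: 13.32
ee_pos: [510.0, 39.7, -32.5]
orientation: [0.0, 3.141, 0.0]
ft_force: [-0.1, -0.6, -0.3]
width: 0.6
grasp_force: 0.0
```

```bash
cat > o.py <<'E'
from h import *
import numpy as np
o=get_obs();print(np.round(o["ee_pos"],2),np.round(o["ft_force"],2),o["t"],np.round(o["moment"],2))
E
python3 o.py
```

```text
[510.05  39.74 -32.46] [-0.13 -0.59 -0.27] 13.325 [ 0.03 -0.02  0.03]
```

>>> {"api": "step_arm", "payload": {"plan": [[-1,-0.03,0,0,0,0,0],[-1,0,0,0,0,0,0],[-1,0,0,0,0,0,0]]}}

```text
t: 13.7
ee_pos: [511.3, 39.9, -32.8]
orientation: [0.0, -3.141, 0.0]
ft_force: [-0.5, 0.7, -0.3]
width: 0.4
grasp_force: 0.0
```

>>> {"api": "step_arm", "payload": {"plan": [[-1,-0.012,0,0,0,0,0],[-1,0,0,0,0,0,0]]}}

```text
t: 13.95
ee_pos: [512.1, 39.9, -32.7]
orientation: [-0.0, 3.142, -0.0]
ft_force: [-0.5, 0.2, 0.2]
width: 0.4
grasp_force: 0.0
```

>>> {"api": "step_arm", "payload": {"plan": [[-1,-0.01,0,0,0,0,0],[-1,0,0,0,0,0,0]]}}

```text
t: 14.2
ee_pos: [512.6, 39.9, -32.7]
orientation: [-0.0, 3.142, 0.0]
ft_force: [0.7, -0.5, 0.5]
width: 0.3
grasp_force: 0.0
```

>>> {"api": "step_arm", "payload": {"plan": [[-1,-0.01,0,0,0,0,0],[-1,0,0,0,0,0,0]]}}

```text
t: 14.45
ee_pos: [513.1, 39.9, -32.7]
orientation: [-0.0, 3.142, -0.0]
ft_force: [-0.3, 0.5, -0.2]
width: 0.5
grasp_force: 0.0
```

```bash
python3 o.py
```

```text
[513.11  39.91 -32.72] [-0.34  0.47 -0.23] 14.45 [0.05 0.06 0.04]
```

>>> {"api": "step_arm", "payload": {"plan": [[-1,-0.01,0,0,0,0,0],[-1,0,0,0,0,0,0]]}}

```text
t: 14.7
ee_pos: [513.6, 39.9, -32.7]
orientation: [-0.0, 3.142, -0.0]
ft_force: [0.2, 0.9, -0.3]
width: 0.6
grasp_force: 0.0
```

>>> {"api": "step_arm", "payload": {"plan": [[-1,-0.006,0,0,0,0,0],[-1,0,0,0,0,0,0]]}}

```text
t: 14.95
ee_pos: [513.9, 39.9, -32.7]
orientation: [-0.0, 3.142, -0.0]
ft_force: [0.0, 0.4, 0.1]
width: 0.4
grasp_force: 0.0
```

>>> {"api": "step_arm", "payload": {"plan": [[-1,-0.006,0,0,0,0,0],[-1,0,0,0,0,0,0]]}}

```text
t: 15.2
ee_pos: [514.0, 39.9, -32.7]
orientation: [0.0, -3.141, 0.0]
ft_force: [-0.8, 1.2, 0.1]
width: 0.7
grasp_force: 0.2
```

>>> {"api": "step_arm", "payload": {"plan": [[-1,-0.006,0,0,0,0,0],[-1,0,0,0,0,0,0]]}}

```text
t: 15.45
ee_pos: [514.0, 39.9, -32.8]
orientation: [0.0, -3.141, 0.0]
ft_force: [-1.1, 0.6, 1.4]
width: 0.3
grasp_force: 0.8
```

>>> {"api": "step_arm", "payload": {"plan": [[-1,-0.006,0,0,0,0,0],[-1,0,0,0,0,0,0]]}}

```text
t: 15.7
ee_pos: [514.1, 39.9, -32.8]
orientation: [0.0, -3.14, 0.0]
ft_force: [-3.2, 0.2, 2.0]
width: 0.6
grasp_force: 1.7
```

Guard contact comes at TCP x ≈ 513.95. So the middle leaves (pressed to 514.1) are level within 0.1 mm and the outer ones stand about 0.5 mm proud. I finish with a second gentle pass to 514.1.

>>> {"api": "step_arm", "payload": {"plan": [[-1,0.1,0,0,0,0,0],[-1,0,-0.37,0,0,0,0],[-1,-0.085,0,0,0,0,0],[-1,0,0,0,0,0,0],[-1,0,0,0,0,0,0]]}}

```text
t: 16.32
ee_pos: [514.8, 21.1, -32.6]
orientation: [-0.0, 3.14, -0.0]
ft_force: [0.7, -4.3, 0.2]
width: 0.6
grasp_force: 1.8
```

>>> {"api": "step_arm", "payload": {"plan": [[-1,0.085,0,0,0,0,0],[-1,0,-0.28,0,0,0,0],[-1,-0.085,0,0,0,0,0],[-1,0,0,0,0,0,0],[-1,0.085,0,0,0,0,0],[-1,0,-0.28,0,0,0,0],[-1,-0.085,0,0,0,0,0],[-1,0,0,0,0,0,0]]}}

```text
t: 17.32
ee_pos: [514.6, -6.9, -32.7]
orientation: [0.001, 3.141, -0.0]
ft_force: [0.4, 0.6, 1.0]
width: 0.2
grasp_force: 0.0
```

>>> {"api": "step_arm", "payload": {"plan": [[-1,0.085,0,0,0,0,0],[-1,0,-0.55,0,0,0,0],[-1,-0.085,0,0,0,0,0],[-1,0,0,0,0,0,0],[-1,0.085,0,0,0,0,0],[-1,0,-0.28,0,0,0,0],[-1,-0.085,0,0,0,0,0],[-1,0,0,0,0,0,0],[-1,0.085,0,0,0,0,0],[-1,0,-0.27,0,0,0,0],[-1,-0.085,0,0,0,0,0],[-1,0,0,0,0,0,0],[-1,0,0,0,0,0,0]]}}

```text
t: 18.95
ee_pos: [514.2, -61.6, -32.7]
orientation: [-0.0, 3.141, -0.0]
ft_force: [-1.2, 0.3, -0.3]
width: 0.4
grasp_force: 0.0
```

Left presses overshot slightly (514.8 and 514.6). I retreat and measure again.

>>> {"api": "step_arm", "payload": {"plan": [[-1,0.3,0,0,0,0,0],[-1,0,0.42,-0.45,0,0,0],[-1,-0.29,0.42,-0.43,0,0,0],[-1,-0.29,0,0,0,0,0],[-1,0,0,0,0,0,0],[-1,0,0,0,0,0,0]]}}

```text
t: 19.7
ee_pos: [526.6, -20.1, 10.2]
orientation: [-0.001, -3.139, -0.0]
ft_force: [-0.2, -0.3, -0.1]
width: 0.2
grasp_force: 0.0
```

```bash
python3 - <<'E'
from m import *
w=grab("wrist");np.save("w5.npy",w,allow_pickle=True)
o=get_obs();print(o["ee_pos"],o["t"])
for g in guards(w,520,560): print(g[1:])
E
python3 edge2.py w4.npy w5.npy
```

```text
[526.51363814 -20.08626298  10.26592936] 19.75
(array([138, 214,  24,  19,  60], dtype=int32), array([150.66666667, 221.33333333]), array([528.9, -89.3,  15. ]))
(array([170, 218,  13,  36, 391], dtype=int32), array([176.06393862, 235.51918159]), array([538.9, -73.2,  15. ]))
(array([330, 218,  13,  36, 403], dtype=int32), array([336.03970223, 235.51861042]), array([538.9,  33.2,  15. ]))
bottom [526.8  527.15 527.2  527.21 527.45 527.45 527.75 527.75 527.76 527.75
 527.23 527.23 527.23 527.23 527.03 526.66]
top [526.6  526.53 526.85 526.88 526.96 526.94 526.83 526.93 526.97 526.81
 526.45 526.6  526.95 526.93 526.42 526.4 ]
bottom [526.91 528.03 528.02 528.02 527.72 527.72 527.71 528.02 528.03 528.03
 527.75 527.73 527.72 527.87 527.29 526.96]
top [526.71 527.31 527.37 527.48 527.23 527.37 527.03 526.94 527.01 527.01
 527.27 527.23 527.27 527.41 526.8  526.7 ]
```

The gauge is unmoved, and vision and contact agree: leaves 0–12 are now about 0.6 to 0.9 mm past the line and leaf 13 about 0.2 mm. I'll nudge the leaves slightly forward from their rear ends, then repeat the front pass slowly.

>>> {"api": "step_arm", "payload": {"plan": [[-1,-0.86,0.26,0,0,0,0],[-1,-0.86,0.26,0,0,0,0],[-1,-0.85,0.28,0,0,0,0],[-1,0,0,0.43,0,0,0],[-1,0,0,0.43,0,0,0],[-1,0,0,0,0,0,0],[-1,0.2,0,0,0,0,0],[-1,0.1,0,0,0,0,0],[-1,0.05,0,0,0,0,0],[-1,0,0,0,0,0,0]]}}

```text
t: 21.0
ee_pos: [638.8, 20.4, -31.5]
orientation: [-0.0, 3.141, -0.0]
ft_force: [0.9, 0.7, 0.2]
width: 0.4
grasp_force: 0.0
```

>>> {"api": "step_arm", "payload": {"plan": [[-1,0.03,0,0,0,0,0],[-1,0.03,0,0,0,0,0],[-1,0,0,0,0,0,0]]}}

```text
t: 21.38
ee_pos: [636.4, 20.4, -31.5]
orientation: [-0.0, 3.141, 0.0]
ft_force: [1.3, 0.7, 0.5]
width: 0.5
grasp_force: 0.7
```

Run:
```python
from h import *
f=[];x=[]
for i in range(6):
    vision.get_image("top");o=get_obs();f.append(o["ft_force"]);x.append(o["ee_pos"])
print(np.mean(f,0).round(2),np.mean(x,0).round(2),o["t"])
```

```text
[1.56 0.   0.81] [636.36  20.45 -31.56] 21.675
```

The steady force of about 1.5 N matches three leaves in contact. One more millimetre here, then the rest of the row to the same depth, staying clear of the lever.

>>> {"api": "step_arm", "payload": {"plan": [[-1,0.03,0,0,0,0,0],[-1,0,0,0,0,0,0],[-1,-0.12,0,0,0,0,0],[-1,0,-0.4,0,0,0,0],[-1,0.12,0,0,0,0,0],[-1,0,0,0,0,0,0],[-1,-0.12,0,0,0,0,0],[-1,0,-0.4,0,0,0,0],[-1,0.12,0,0,0,0,0],[-1,0,0,0,0,0,0],[-1,-0.12,0,0,0,0,0],[-1,0,-0.36,0,0,0,0],[-1,0.12,0,0,0,0,0],[-1,0,0,0,0,0,0],[-1,-0.12,0,0,0,0,0],[-1,0,-0.32,0,0,0,0],[-1,0.12,0,0,0,0,0],[-1,0,0,0,0,0,0]]}}

```text
t: 23.92
ee_pos: [634.8, -53.9, -31.5]
orientation: [0.001, 3.14, -0.0]
ft_force: [3.5, -0.0, -0.1]
width: 0.4
grasp_force: 1.3
```

>>> {"api": "step_arm", "payload": {"plan": [[-1,-0.3,0.2,0,0,0,0],[-1,0,0.24,-0.44,0,0,0],[-1,0.4,0.24,-0.44,0,0,0],[-1,1,0,0,0,0,0],[-1,1,0,0,0,0,0],[-1,0,0,0,0,0,0],[-1,0,0,0,0,0,0]]}}

```text
t: 24.8
ee_pos: [531.1, -19.1, 13.5]
orientation: [-0.001, 3.139, -0.0]
ft_force: [1.0, 1.0, 0.3]
width: 0.1
grasp_force: 0.0
```

```bash
python3 - <<'E'
from m import *
w=grab("wrist");np.save("w6.npy",w,allow_pickle=True)
o=get_obs();print(o["ee_pos"],o["t"])
for g in guards(w,520,560): print(g[1:])
E
python3 edge2.py w6.npy
```

```text
[531.6053787  -19.19143462  13.32350518] 24.85
(array([171, 202,  12,  47, 459], dtype=int32), array([176.15904139, 222.83442266]), array([535.8, -72.4,  15. ]))
(array([137, 208,  25,  17,  55], dtype=int32), array([150.30909091, 213.63636364]), array([529.3, -89.2,  15. ]))
(array([327, 209,  16,  44, 461], dtype=int32), array([334.5835141 , 229.32537961]), array([540.3,  33.9,  15. ]))
bottom [526.49 524.05 524.04 529.77 524.38 524.7  524.54 528.13    nan 526.19
 530.12 525.77    nan 523.93    nan    nan]
top [526.19 522.9  523.13 529.29 521.69 521.71 521.22 521.25 521.16 523.8
 521.05 524.06 520.55 522.69 521.52 521.56]
```

```bash
cat > pose.py <<'E'
from m import *
import sys
def run(w):
    p=w["pixels"].astype(int)
    m=(((p[...,2]-p[...,0])>50)&(p[...,2]>90)).astype(np.uint8)
    n,l,st,c=cv2.connectedComponentsWithStats(m)
    for i in range(1,n):
        if st[i,4]>80: print("blue",st[i],onplane(w,*c[i],22).round(1))
    for g in guards(w,505,560):
        if g[1][4]<100: continue
        x,y,ww,h,_=g[1]; print("guard",g[1],g[3],"nose",onplane(w,x+ww/2-.5,y-.5,5).round(1))
    # guard blue profile columns
if __name__=="__main__":
    for f in sys.argv[1:]:
        print(f); run(np.load(f,allow_pickle=True).item())
E
python3 - <<'E'
from m import *
w=grab("wrist");np.save("w7.npy",w,allow_pickle=True);o=get_obs();print(o["ee_pos"],o["orientation"],o["t"])
t=grab("top");np.save("t7.npy",t,allow_pickle=True)
E
python3 pose.py w5.npy w6.npy w7.npy
```

```text
[531.57521787 -19.32492421  13.04526916] [-1.04343585e-03  3.13915085e+00 -2.36347478e-04] 24.9
w5.npy
guard [170 218  13  36 391] [538.9 -73.2  15. ] nose [529.8 -75.1   5. ]
guard [330 218  13  36 403] [538.9  33.2  15. ] nose [529.9  35.    5. ]
w6.npy
blue [160 247  19   7 123] [552.3 -76.9  22. ]
guard [171 202  12  47 459] [535.8 -72.4  15. ] nose [524.  -73.9   5. ]
guard [327 209  16  44 461] [540.3  33.9  15. ] nose [528.9  35.5   5. ]
w7.npy
blue [160 246  19   8 137] [552.5 -76.8  22. ]
guard [171 201  12  47 449] [535.7 -72.4  15. ] nose [523.7 -73.9   5. ]
guard [328 208  15  45 452] [540.3  33.9  15. ] nose [528.6  35.6   5. ]
```

The right end has come forward about 5 mm (yaw about 0.045): the finger's last rear press caught the lever tip. I undo this by easing the right guard back from the front to its former place, TCP x ≈ 514.

>>> {"api": "step_arm", "payload": {"plan": [[-1,0.73,-0.61,0,0,0,0],[-1,0,-0.61,0.46,0,0,0],[-1,0,0,0.46,0,0,0],[-1,0,0,0,0,0,0],[-1,-0.2,0,0,0,0,0],[-1,-0.04,0,0,0,0,0],[-1,-0.04,0,0,0,0,0],[-1,-0.04,0,0,0,0,0],[-1,0,0,0,0,0,0]]}}

```text
t: 26.08
ee_pos: [508.8, -80.5, -33.7]
orientation: [0.001, -3.141, -0.0]
ft_force: [-0.3, 1.6, 0.0]
width: 0.2
grasp_force: 0.2
```

>>> {"api": "step_arm", "payload": {"plan": [[-1,-0.02,0,0,0,0,0],[-1,-0.02,0,0,0,0,0],[-1,0,0,0,0,0,0]]}}

```text
t: 26.45
ee_pos: [508.9, -80.4, -33.9]
orientation: [0.0, -3.138, -0.001]
ft_force: [-7.1, -0.6, 5.5]
width: 0.4
grasp_force: 3.1
```

>>> {"api": "step_arm", "payload": {"plan": [[-1,-0.02,0,-0.03,0,0,0],[-1,-0.02,0,0,0,0,0],[-1,0,0,0,0,0,0]]}}

```text
t: 26.82
ee_pos: [512.6, -80.7, -32.4]
orientation: [0.0, -3.141, 0.0]
ft_force: [-4.1, -2.2, -2.1]
width: -0.1
grasp_force: 1.8
```

>>> {"api": "step_arm", "payload": {"plan": [[-1,-0.02,0,0,0,0,0],[-1,-0.02,0,0,0,0,0],[-1,0,0,0,0,0,0]]}}

```text
t: 27.2
ee_pos: [515.3, -80.6, -32.2]
orientation: [-0.0, 3.141, -0.0]
ft_force: [-3.5, -0.9, -2.5]
width: 0.4
grasp_force: 1.4
```

>>> {"api": "step_arm", "payload": {"plan": [[-1,0.4,0.2,0,0,0,0],[-1,0,0.5,-0.44,0,0,0],[-1,-0.35,0.5,-0.44,0,0,0],[-1,-0.36,0,0,0,0,0],[-1,0,0,0,0,0,0],[-1,0,0,0,0,0,0],[-1,0,0,0,0,0,0]]}}

```text
t: 28.08
ee_pos: [529.6, -20.8, 11.4]
orientation: [-0.001, -3.141, -0.0]
ft_force: [0.4, -1.0, 0.7]
width: 0.5
grasp_force: 0.0
```

```bash
python3 - <<'E'
from m import *
w=grab("wrist");np.save("w8.npy",w,allow_pickle=True);o=get_obs();print(o["ee_pos"],o["orientation"],o["t"])
p=w["pixels"].astype(int)
m=((p[...,0]-p[...,1]>70)).astype(np.uint8);n,l,st,c=cv2.connectedComponentsWithStats(m)
for i in range(1,n):
    if st[i,4]>60: print("red",st[i],onplane(w,*c[i],32).round(1))
E
python3 pose.py w5.npy w8.npy; python3 edge2.py w5.npy w8.npy
```

```text
[529.69649317 -20.79844105  11.46939401] [-6.18365484e-04 -3.14070831e+00 -1.67265495e-04] 28.125
red [193   0  14  14 161] [410.  -49.2  32. ]
w5.npy
guard [170 218  13  36 391] [538.9 -73.2  15. ] nose [529.8 -75.1   5. ]
guard [330 218  13  36 403] [538.9  33.2  15. ] nose [529.9  35.    5. ]
w8.npy
guard [173 215  13  39 419] [541.3 -72.4  15. ] nose [531.1 -73.9   5. ]
guard [332 215  13  39 427] [541.3  34.   15. ] nose [531.1  35.9   5. ]
bottom [526.91 528.03 528.02 528.02 527.72 527.72 527.71 528.02 528.03 528.03
 527.75 527.73 527.72 527.87 527.29 526.96]
top [526.71 527.31 527.37 527.48 527.23 527.37 527.03 526.94 527.01 527.01
 527.27 527.23 527.27 527.41 526.8  526.7 ]
bottom [528.36 525.89 525.88 526.52 525.13 525.13 525.13 525.2  525.2  525.12
 525.13 525.12 526.53 528.96 528.26 528.16]
top [528.23 525.57 525.65 527.48 524.55 524.55 524.46 525.   524.77 524.36
 524.34 524.33 525.85 528.35 527.7  527.62]
```

The gauge is straight again and only about 1.4 mm behind its original place. The guard line is now at TCP x ≈ 515.3. Leaves 0–11 are 1.7 to 3.1 mm proud, leaf 12 about 0.7 mm in, leaf 13 level. I check the lever before going near it.

Run:
```python
from m import *
for n in("top","side"):
    t=grab(n);p=t["pixels"].astype(int)
    m=((p[...,0]-p[...,1]>60)&(p[...,0]-p[...,2]>60)).astype(np.uint8);k,l,st,c=cv2.connectedComponentsWithStats(m)
    for i in range(1,k):
        w=onplane(t,*c[i],32)
        if st[i,4]>15 and 520<w[0]<680 and -140<w[1]<0:
            v,u=np.where(l==i);P=np.array([onplane(t,a,b,31)[:2] for a,b in zip(u,v)])
            pc=cv2.fitLine(P.astype(np.float32),cv2.DIST_L2,0,.01,.01).ravel()
            print(n,st[i],w.round(1),"dir",pc[:2].round(3),"ends",P[np.argmin(P[:,0])].round(1),P[np.argmax(P[:,0])].round(1),P.max(0).round(1))
            C=cloud(t)[l==i];print(np.median(C,0).round(1),C.max(0).round(1))
```

```text
side [232 171  24   5  72] [599.3 -66.8  32. ] dir [0.97  0.242] ends [571.6 -71.3] [631. -65.] [631.  -55.8]
[600.7 -67.7  31.6] [654.9 -56.9  35.5]
```

The lever bar's tip is now near (632, −63), so leaf 12's rear cannot be reached without touching it, and I leave leaf 12 at −0.7 mm. Next is the slow front pass.

>>> {"api": "step_arm", "payload": {"plan": [[-1,0.7,0.4,0,0,0,0],[-1,0,0.4,0.44,0,0,0],[-1,0,0,0.44,0,0,0],[-1,-0.2,0,0,0,0,0],[-1,-0.1,0,0,0,0,0],[-1,-0.03,0,0,0,0,0],[-1,-0.03,0,0,0,0,0],[-1,0,0,0,0,0,0],[-1,0,0,0,0,0,0]]}}

```text
t: 29.35
ee_pos: [513.6, 19.4, -32.0]
orientation: [-0.0, 3.141, 0.0]
ft_force: [-0.5, -0.4, -0.6]
width: 0.6
grasp_force: 0.0
```

>>> {"api": "step_arm", "payload": {"plan": [[-1,-0.01,0,0,0,0,0],[-1,-0.01,0,0,0,0,0],[-1,-0.01,0,0,0,0,0],[-1,0,0,0,0,0,0]]}}

```text
t: 29.85
ee_pos: [514.9, 19.4, -32.3]
orientation: [0.0, -3.141, 0.0]
ft_force: [-0.4, -0.2, 0.8]
width: 0.7
grasp_force: 0.5
```

>>> {"api": "step_arm", "payload": {"plan": [[-1,0.1,0,0,0,0,0],[-1,0,-0.39,0,0,0,0],[-1,-0.05,0,0,0,0,0],[-1,-0.02,0,0,0,0,0],[-1,-0.02,0,0,0,0,0],[-1,0,0,0,0,0,0]]}}

```text
t: 30.6
ee_pos: [514.3, 0.2, -32.3]
orientation: [0.001, -3.141, -0.0]
ft_force: [-1.1, 0.2, -0.2]
width: 0.5
grasp_force: 0.6
```

>>> {"api": "step_arm", "payload": {"plan": [[-1,-0.014,0,0,0,0,0],[-1,0,0,0,0,0,0],[-1,0.1,0,0,0,0,0],[-1,0,-0.38,0,0,0,0],[-1,-0.05,0,0,0,0,0],[-1,-0.02,0,0,0,0,0],[-1,-0.02,0,0,0,0,0],[-1,-0.01,0,0,0,0,0],[-1,0,0,0,0,0,0]]}}

```text
t: 31.72
ee_pos: [515.1, -19.0, -32.3]
orientation: [0.001, -3.141, 0.0]
ft_force: [-1.2, -0.9, 0.5]
width: 0.6
grasp_force: 0.7
```

>>> {"api": "step_arm", "payload": {"plan": [[-1,0.1,0,0,0,0,0],[-1,0,-0.36,0,0,0,0],[-1,-0.05,0,0,0,0,0],[-1,-0.02,0,0,0,0,0],[-1,-0.02,0,0,0,0,0],[-1,-0.01,0,0,0,0,0],[-1,0,0,0,0,0,0]]}}

```text
t: 32.6
ee_pos: [515.2, -37.0, -32.3]
orientation: [0.001, -3.142, 0.0]
ft_force: [-1.2, -1.0, -0.8]
width: 0.5
grasp_force: 0.5
```

>>> {"api": "step_arm", "payload": {"plan": [[-1,0.1,0,0,0,0,0],[-1,0,-0.18,0,0,0,0],[-1,-0.05,0,0,0,0,0],[-1,-0.02,0,0,0,0,0],[-1,-0.02,0,0,0,0,0],[-1,-0.01,0,0,0,0,0],[-1,0,0,0,0,0,0]]}}

```text
t: 33.48
ee_pos: [515.2, -46.0, -32.3]
orientation: [0.0, -3.141, -0.0]
ft_force: [-0.3, -0.2, -0.2]
width: 0.7
grasp_force: 0.2
```

>>> {"api": "step_arm", "payload": {"plan": [[-1,0.3,0,0,0,0,0],[-1,0,0.26,-0.44,0,0,0],[-1,-0.3,0.26,-0.43,0,0,0],[-1,-0.3,0,0,0,0,0],[-1,0,0,0,0,0,0],[-1,0,0,0,0,0,0]]}}

```text
t: 34.22
ee_pos: [528.8, -20.4, 10.2]
orientation: [-0.0, -3.139, -0.0]
ft_force: [0.1, 0.3, -0.0]
width: 0.3
grasp_force: 0.0
```

```bash
python3 - <<'E'
from m import *
w=grab("wrist");np.save("w9.npy",w,allow_pickle=True);o=get_obs();print(o["ee_pos"],o["orientation"],o["t"])
E
python3 pose.py w9.npy; python3 edge2.py w9.npy
```

```text
[528.706277   -20.40047395  10.2255108 ] [-3.55602209e-04 -3.13915598e+00 -1.80612452e-04] 34.275
w9.npy
guard [171 216  14  38 401] [540.6 -72.4  15. ] nose [530.6 -74.3   5. ]
guard [332 217  13  37 409] [540.6  34.   15. ] nose [531.3  36.    5. ]
bottom [528.37 527.74 527.73 525.99 528.06 528.06 528.05 528.06 528.06 528.05
 528.07 528.06 528.05 528.92 528.25 528.24]
top [528.37 527.18 527.28 527.7  527.54 527.46 527.47 527.42 527.29 527.32
 527.32 527.41 527.33 528.17 528.04 527.68]
```

Run:
```python
from m import *
w=np.load("w9.npy",allow_pickle=True).item();p=w["pixels"]
for gy in(38.5,36,34,33,32,31,30,29,27,24.5):
    u,v=proj(w,[528.5,-19.6+gy,5.5]);print(gy,round(u,1),int(v)-7,[tuple(map(int,p[r,int(round(u))])) for r in range(int(v)-7,int(v)+5)])
```

```text
38.5 313.4 205 [(152, 143, 131), (151, 142, 130), (152, 142, 130), (151, 142, 129), (151, 143, 130), (156, 146, 134), (140, 131, 118), (68, 65, 58), (9, 8, 10), (18, 18, 19), (18, 19, 19), (33, 33, 35)]
36 309.7 205 [(153, 145, 131), (152, 144, 132), (151, 143, 131), (151, 143, 130), (151, 142, 130), (152, 144, 132), (157, 148, 134), (140, 131, 119), (89, 82, 75), (88, 81, 73), (89, 83, 74), (81, 75, 67)]
34 306.8 205 [(152, 144, 131), (153, 145, 132), (152, 144, 131), (152, 144, 131), (151, 142, 130), (151, 142, 130), (151, 142, 130), (150, 143, 130), (151, 142, 130), (152, 143, 131), (152, 144, 131), (152, 145, 131)]
33 305.4 205 [(153, 144, 131), (152, 144, 132), (153, 144, 132), (153, 144, 132), (151, 142, 130), (151, 142, 130), (152, 143, 130), (151, 142, 130), (151, 142, 129), (151, 142, 130), (151, 142, 130), (152, 144, 131)]
32 303.9 205 [(152, 144, 131), (152, 144, 131), (153, 144, 131), (153, 144, 132), (152, 144, 131), (152, 144, 130), (151, 143, 130), (151, 142, 130), (151, 142, 130), (152, 143, 131), (152, 144, 132), (153, 144, 132)]
31 302.4 205 [(153, 145, 132), (153, 
[... 321 characters left out ...]
44, 132), (154, 146, 133), (155, 147, 134), (158, 149, 136), (160, 151, 138)]
29 299.5 205 [(153, 145, 132), (152, 144, 131), (153, 145, 132), (152, 144, 131), (152, 145, 132), (153, 145, 132), (154, 145, 133), (155, 147, 135), (159, 151, 138), (158, 149, 136), (153, 144, 131), (155, 147, 133)]
27 296.6 205 [(154, 145, 132), (153, 144, 131), (154, 144, 131), (153, 145, 132), (154, 146, 133), (157, 149, 135), (148, 141, 128), (101, 95, 86), (0, 0, 4), (11, 12, 14), (11, 11, 13), (25, 26, 28)]
24.5 292.9 205 [(153, 145, 131), (153, 145, 131), (152, 144, 130), (153, 144, 130), (154, 145, 133), (158, 150, 136), (151, 143, 130), (106, 100, 90), (6, 6, 8), (18, 19, 20), (21, 21, 21), (27, 27, 28)]
```

Run:
```python
from m import *
for f in("w5.npy","w8.npy","w9.npy"):
    w=np.load(f,allow_pickle=True).item();p=w["pixels"].sum(-1)//3
    for gy in(38.5,31.5,24.5,-38.5,-45.5):
        u,v=proj(w,[528.5,-19.6+gy,5.5]);v=int(v);print(f,gy,v-10,p[v-10:v+36:1,int(round(u))])
```

```text
w5.npy 38.5 205 [140 141 140 141 140 140 140 140 141 136  94   3  17  18  19  30  35  32
  33  32  31  30  30  28  27  45  63  61  62  63  68  86 100  98 101 120
 134 134 133 134 149 166 166 165 165 166]
w5.npy 31.5 205 [142 142 141 142 141 141 141 141 144 137  95   6  17  12  36  60  64  64
  81 101 100  99  98 105 121 135 134 134 133 134 150 167 166 166 167 166
 166 167 166 167 167 157 137 141 143 142]
w5.npy 24.5 205 [142 142 142 142 142 142 141 143 149 133  65   8  14  14  19  28  32  29
  29  30  29  30  47  65  63  63  63  63  64  69  86 101 100 100  99 100
  99 116 136 135 135 135 135 136 136 140]
w5.npy -38.5 205 [146 146 146 147 148 148 148 149 153 136  65   8  17  20  28  41  43  42
  44  46  45  45  46  47  46  46  48  47  47  47  46  45  45  44  43  43
  41  42  42  40  39  39  38  39  38  38]
w5.npy -45.5 205 [144 145 145 146 147 148 149 152 146 101   6  16  20  25  40  47  48  46
  46  47  46  46  46  46  43  43  43  43  43  42  41  41  39  38  38  38
  37  36  42  50  49  57  68  67  68  68]
w8.npy 38.5 201 [142 142 143 142 142 149 128  32  13  19  26  37  46  46  44  
[... 1265 characters left out ...]
  44  44  44  43  44  43  43  40  39  40  38
  37  37  36  35  35  35  34  32  34  32]
w9.npy 24.5 202 [142 143 143 143 143 142 142 144 148 141  98   6  19  21  27  40  44  41
  40  40  40  39  39  40  38  37  37  35  36  35  34  33  31  34  32  32
  32  32  30  29  30  29  30  48  65  63]
w9.npy -38.5 202 [147 147 146 147 148 149 148 149 149 145 136 108  35  14  16  16  26  34
  40  48  50  49  49  49  59  68  66  67  68  68  77  87  86  86  87  96
 106 105 105 105 105 113 121 121 121 115]
w9.npy -45.5 202 [145 146 147 148 148 148 149 149 150 156 134  32  13  18  19  30  42  43
  42  42  41  42  41  40  40  38  37  36  37  36  36  43  50  49  51  59
  69  68  69  69  78  88  87  86  95 107]
```

Leaf 2 stands about 4.3 mm too far in; it seems to have been dragged during the rear work. From geometry, a level leaf's rear meets the finger at TCP x ≈ 639.2, so I push leaf 2 from behind to about 639.

>>> {"api": "step_arm", "payload": {"plan": [[-1,-0.88,0.22,0,0,0,0],[-1,-0.88,0.22,0,0,0,0],[-1,-0.87,0.21,0,0,0,0],[-1,0,0,0.43,0,0,0],[-1,0,0,0.42,0,0,0],[-1,0,0,0,0,0,0],[-1,0.2,0,0,0,0,0],[-1,0.1,0,0,0,0,0],[-1,0.03,0,0,0,0,0],[-1,0,0,0,0,0,0]]}}

```text
t: 35.52
ee_pos: [645.2, 12.4, -30.9]
orientation: [-0.0, 3.141, -0.0]
ft_force: [-0.3, -0.5, 0.1]
width: 0.2
grasp_force: 0.0
```

>>> {"api": "step_arm", "payload": {"plan": [[-1,0.05,0,0,0,0,0],[-1,0.03,0,0,0,0,0],[-1,0.02,0,0,0,0,0],[-1,0.01,0,0,0,0,0],[-1,0,0,0,0,0,0]]}}

```text
t: 36.15
ee_pos: [639.7, 12.4, -31.2]
orientation: [0.0, -3.142, 0.0]
ft_force: [0.5, -0.6, 0.7]
width: 0.1
grasp_force: 0.2
```

>>> {"api": "step_arm", "payload": {"plan": [[-1,0.012,0,0,0,0,0],[-1,0,0,0,0,0,0],[-1,0,0,0,0,0,0]]}}

```text
t: 36.52
ee_pos: [639.0, 12.4, -31.3]
orientation: [0.0, -3.141, 0.0]
ft_force: [-0.6, 0.3, -0.1]
width: 0.3
grasp_force: 0.2
```

>>> {"api": "step_arm", "payload": {"plan": [[-1,-0.1,0,0,0,0,0],[-1,-0.2,0,0,0,0,0],[-1,0,0,-0.42,0,0,0],[-1,0,0,-0.42,0,0,0],[-1,0.8,-0.5,0,0,0,0],[-1,0.85,-0.15,0,0,0,0],[-1,0.85,0,0,0,0,0],[-1,0,0,0,0,0,0],[-1,0,0,0,0,0,0]]}}

```text
t: 37.65
ee_pos: [531.0, -20.2, 12.3]
orientation: [-0.0, 3.138, -0.0]
ft_force: [0.3, 0.4, -0.7]
width: 0.4
grasp_force: 0.0
```

```bash
python3 - <<'E'
from m import *
w=grab("wrist");np.save("w10.npy",w,allow_pickle=True);o=get_obs();print(o["ee_pos"],o["orientation"],o["t"])
p=w["pixels"].sum(-1)//3
for gy in(38.5,31.5,24.5,-31.5,-38.5,-45.5):
    u,v=proj(w,[528.5,-19.6+gy,5.5]);v=int(v);print(gy,v-10,p[v-10:v+12,int(round(u))])
E
python3 edge2.py w10.npy
```

```text
[531.34784168 -20.13848851  12.00716874] [-5.11657620e-04  3.13823619e+00 -3.27182542e-04] 37.7
38.5 198 [141 142 142 142 142 141 141 142 147 125  31  14  16  24  36  44  44  45
  43  43  43  44]
31.5 198 [144 143 144 143 143 144 143 143 142 143 149 128  31  14  16  21  34  41
  39  42  40  38]
24.5 198 [143 143 143 142 142 143 143 144 150 134  66   9  18  22  31  41  45  45
  45  45  46  44]
-31.5 198 [145 146 146 147 147 147 147 148 150 144 101   6  12  24  52  78  87  86
  86  86  85  87]
-38.5 198 [147 147 148 147 149 149 149 149 149 148 141 105   2  18  15  18  29  37
  43  50  49  49]
-45.5 198 [146 147 147 148 149 149 150 150 151 158 134   0  14  19  19  34  44  43
  41  40  40  40]
bottom [528.43 527.76 527.58 529.05 527.84 527.85 527.83 527.86 527.86 527.86
 528.19 528.17 528.15 528.96 528.3  528.07]
top [528.31 527.34 527.37 528.77 527.42 527.42 527.38 527.34 527.22 527.24
 527.48 527.31 527.42 528.28 527.55 527.79]
```

Leaves now range from about 0.5 mm proud to 0.6 mm in (leaf 2). That is good, so on to the lever: round to its right side at bar height.

>>> {"api": "step_arm", "payload": {"plan": [[-1,-0.59,-0.52,0,0,0,0],[-1,-0.59,-0.51,0,0,0,0],[-1,-0.58,-0.51,0,0,0,0],[-1,0,0,0,0,0,0],[-1,0,0,0.3,0,0,0],[-1,0,0,0.16,0,0,0],[-1,0,0,0,0,0,0]]}}

```text
t: 38.58
ee_pos: [615.6, -96.2, -13.6]
orientation: [0.001, -3.139, -0.001]
ft_force: [-0.5, -0.5, 0.5]
width: 0.5
grasp_force: 0.0
```

```bash
cat > lev.py <<'E'
from m import *
for n in("side","top"):
    t=grab(n);p=t["pixels"].astype(int)
    m=((p[...,0]-p[...,1]>60)&(p[...,0]-p[...,2]>60)).astype(np.uint8);k,l,st,c=cv2.connectedComponentsWithStats(m)
    for i in range(1,k):
        w=onplane(t,*c[i],32)
        if st[i,4]>15 and 520<w[0]<680 and -140<w[1]<40:
            v,u=np.where(l==i);P=np.array([onplane(t,a,b,30)[:2] for a,b in zip(u,v)])
            pc=cv2.fitLine(P.astype(np.float32),cv2.DIST_L2,0,.01,.01).ravel()
            print(n,st[i],w.round(1),"dir",pc[:2].round(3),P.min(0).round(1),P.max(0).round(1))
o=get_obs();print(o["ee_pos"],o["ft_force"],o["t"])
E
python3 lev.py
```

```text
side [232 171  23   5  72] [601.7 -66.6  32. ] dir [0.984 0.178] [572.2 -83. ] [631.7 -57.4]
[616.71183015 -96.61997829 -12.45289592] [0.29541381 0.52247708 0.41513204] 38.675
```

>>> {"api": "step_arm", "payload": {"plan": [[-1,0,0.27,-0.03,0,0,0],[-1,0,0.15,0,0,0,0],[-1,0,0.15,0,0,0,0],[-1,0,0.14,0,0,0,0],[-1,0.06,0.1,0,0,0,0],[-1,0.07,0.1,0,0,0,0],[-1,0.07,0.1,0,0,0,0],[-1,0.08,0.06,0,0,0,0],[-1,0.08,0.06,0,0,0,0],[-1,0.06,0.04,0,0,0,0],[-1,0,0,0,0,0,0]]}}

```text
t: 40.05
ee_pos: [595.7, -38.4, -10.8]
orientation: [0.0, -3.141, -0.0]
ft_force: [0.3, -0.5, -0.7]
width: 0.5
grasp_force: 0.0
```

```bash
python3 lev.py
```

```text
side [244 171  12  14  54] [576.9 -48.8  32. ] dir [0.024 1.   ] [572.2 -88.1] [584.9 -18.5]
[595.97258972 -38.52260974 -10.74164627] [-0.17078661  0.73152357  0.36893255] 40.15
```

>>> {"api": "step_arm", "payload": {"plan": [[-1,0.04,0,0,0,0,0],[-1,0.04,0,0,0,0,0],[-1,0.02,0,0,0,0,0],[-1,0,0,0,0,0,0]]}}

```text
t: 40.65
ee_pos: [592.3, -38.6, -10.3]
orientation: [-0.0, 3.139, -0.0]
ft_force: [4.5, 0.1, 0.8]
width: 0.6
grasp_force: 2.3
```

```bash
python3 lev.py
```

```text
side [245 172  11  13  54] [575.6 -46.8  32. ] dir [ 0.017 -1.   ] [570.5 -81.5] [583.3 -18.5]
[592.28337341 -38.61678967 -10.31553091] [5.01123318 0.16326473 0.52501698] 40.75
```

A resisting 5 N shows the lever is at its stop. Back off, lift, and check.

>>> {"api": "step_arm", "payload": {"plan": [[-1,-0.3,0,0,0,0,0],[-1,0,0,-0.5,0,0,0],[-1,0.6,0.18,0,0,0,0],[-1,0.8,0.18,0,0,0,0],[-1,0.02,0,0.04,0,0,0],[-1,0,0,0,0,0,0]]}}

```text
t: 41.5
ee_pos: [535.8, -20.7, 12.2]
orientation: [0.001, -3.141, 0.0]
ft_force: [0.4, -0.1, 0.3]
width: 0.5
grasp_force: 0.0
```

```bash
python3 lev.py
python3 - <<'E'
from m import *
w=grab("wrist");np.save("w11.npy",w,allow_pickle=True);o=get_obs();print(o["ee_pos"],o["orientation"],o["t"])
E
python3 pose.py w11.npy; python3 edge2.py w11.npy
```

```text
side [245 172  11  13  54] [575.9 -49.   32. ] dir [ 0.015 -1.   ] [571.4 -83.8] [583.3 -19.2]
[536.47849869 -20.8174437   12.32689715] [-0.22756889  0.25335524  0.3739182 ] 41.6
[536.37803396 -20.79752733  12.30643956] [-1.43937434e-04  3.14081580e+00 -1.72852356e-04] 41.65
w11.npy
blue [163 249  19   5  84] [557.9 -76.   22. ]
guard [172 204  13  45 460] [541.9 -72.5  15. ] nose [530.4 -74.4   5. ]
guard [331 205  15  46 470] [542.5  33.9  15. ] nose [531.   35.6   5. ]
bottom [528.32 527.84 527.84 529.27 527.99 527.99 527.99 528.   528.   527.99
 528.   528.   528.   528.74 528.28 528.16]
top [528.34 527.14 527.22 528.54 527.26 527.41 527.25 527.24 527.12 527.33
 527.31 527.24 527.41 528.43 527.68 527.71]
```

>>> {"api": "step_arm", "payload": {"plan": [[-1,0,0,-0.8,0,0,0],[-1,0,0,-0.8,0,0,0],[-1,0,0,0,0,0,0],[-1,0,0,0,0,0,0]]}}

```text
t: 42.15
ee_pos: [535.1, -20.7, 91.9]
orientation: [0.0, -3.141, 0.0]
ft_force: [0.2, -0.5, -0.2]
width: 0.1
grasp_force: 0.0
```

```bash
python3 -c "
from workcell import ctrl
print(ctrl.close_job())"
```

```text
the job is handed in; nothing more can be done
None
```

Handed in at about 42 s with the lever locked against its stop and every leaf within about 0.7 mm of the guard line (leaves 2 and 12 about 0.5–0.7 mm too far in), but a finger caught the lever tip and slid the gauge's right end about 5 mm; I eased it back straight, and it now lies about 1.5 mm from where it started.

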